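Count three charms off into the tray's trough

ROBOT

A 6-joint arm with a two-finger parallel gripper is mounted at the origin on the work surface. World frame = base frame: x ahead of the robot, y to its left, z up, the work surface at z = 0. Lengths are in mm, angles in rad, forces in N, time in s.
With the tool pointing down it reaches from about 350 to 775 mm from the base axis. Payload 7.3 kg.
Tool frame: the origin (TCP) lies midway between the tips of the shut fingers; the grasp point (between the pads) lies 19 mm behind it (bot.tcp_to_grasp is the distance from the TCP to the grasp point, in mm); z points along the fingers, y is the line along which they close (so a half turn about z gives the same grasp; the last joint's range is limited). The gripper opens to 92 mm and grips with 3 to 60 N. Pads are 19 mm wide; open, the fingers measure 130 mm over their backs; the gripper's body (75 mm by 190 mm) begins 47 mm behind the grasp point.
Start: joints at [0.964, 0.342, 1.524, -0, 1.275, -0.146], TCP at [233.44, 470.27, 197.841] pointing down, gripper open.
Joint ranges: [-2.53, 2.53], [-0.77, 2.02], [0.04, 2.7], [-1, 4.14], [0.28, 2.66], [-3.11, 3.11]. Speed limits (rad/s): [2.57, 2.57, 3.14, 3.14, 3.14, 3.14].

INTERFACE

Orientations are given as [roll, pitch, yaw] about the fixed x, y, z axes, in that order (R = Rz(yaw) Ry(pitch) Rx(roll)).
In Python, from plant import bot, viewer gives the robot as it stands. The module is installed in compiled form; this text tells all that it offers.
- The arm moves only by the shell command python3 -m handwheel 'ROWS'. ROWS is text: rows parted by semicolons, each of 7 numbers parted by spaces: the shift along the tool's x, y, z scaled (see below), then the turn, a rotation vector about the tool's x, y, z scaled (see below), then the opening, from -1 (shut) to 1 (fully open), so that 0 is half open. In form: tx ty tz rx ry rz gripper; .... A call has 1 to 8 rows; each row is the pose to reach, as a shift and turn from the pose commanded when the call began, along the tool's axes at that moment, turning the shorter way round; what a row does not reach only later rows make up. The controller multiplies each number of a shift by 10 cm and each number of a turn by pi rad. A row lasts 1/12 s, in which the tool goes at most 41.7 mm and 7.16 degrees, less where a joint would pass 70% of its speed; a pose out of reach is approached as far as the arm can. A call with a number of a shift or a turn outside -1 to 1 is refused whole. A call with a gripper value outside its range is refused whole. The fingers move at their own pace and stop on an object; the grip force is fixed at half the most. Time passes only in rows, so rows that repeat a pose let the fingers close. It gives the time, the measured TCP pose, the force, the opening and the grip force at its end, in the units of the state.
- bot.get_obs(): the state, without advancing time (a new reading comes with each control period).
- viewer.capture(name): name is "scene" or "top" or "wrist"; returns a dict with "frame" (400x640x3 uint8, red, green, blue), "fov_y" (degrees; the focal length in pixels is half the picture's height over the tangent of half this angle, whatever the lens; pixels are square), "cx", "cy" (the principal point, pixels), "T" (4x4, takes a point from camera to world coordinates). Camera axes: x right, y down, z forward; pixel columns grow to the right and rows downward; lengths in mm; the calibration is good to about 2 mm. The wrist camera is an equidistant fisheye: a pixel r from the principal point sees the ray r / f radians off the axis. A picture is of the moment at which its call begins. There is no depth.
- bot.close_job(): hands the job in; it is judged then, once.
Trained networks look in a picture, given as the dict that the camera call returned (one of the last four; its "shot" number tells which), for a name from the list of things; names that differ only in an ending like _2 or _b are one class to them, and where a whole thing is asked for, a point or a joint stands for the part that bears it (a point fixed in the world has none). Each returns a list of dicts, best first, with "score" (0 to 1); they miss things now and then, are a little off and sometimes report something else, mostly with a low value. They report only what shows in the picture. A call takes as long as a camera call.
- viewer.recognise(target, picture): "centre" ([column, row] in pixels, amid what is visible of it).
- viewer.cut_out(target, picture): "pixels" (400x640 bool, what is visible of it) and "centre" ([column, row] in pixels, amid what is visible of it).
The state is a dict: "time": time; "joint_positions": joint angles; "dq": joint speeds; "tau": joint torques, N m; "tool_pos": TCP position; "tcp_rot": TCP orientation; "contact_force": force on the tool from outside, world axes, zero at the start; "moment": the same for the moment, N m; "grip_width": finger opening in mm; "finger_force": force on a finger pad.
Only numpy, scipy, OpenCV 4.12 (cv2) and the standard library are available. Lean on these libraries where they do the work, as an engineer would, in place of code of your own. Each camera call takes 0.05 s, during which the arm holds its last target. There are 200 camera calls.

TASK

With the fingertips, sweep the three red-stone charms across the blue counting tray and over the platform's edge into its trough, then push the trough's white lid fully shut over them. Don't pick anything up: the charms are slid along the platform, and the two white flower earrings stay where they lie, as does everything else on the bench.

Things in the scene. Friction and masses are not known exactly. Their poses are not given: they have to be found in the camera images.
- tray: blue plastic counting tray, 300 mm long (its y), 230 mm deep (its x), fixed to the bench: a level platform 30 mm high with a trough along its robot side. Origin: on the bench below the middle of the platform's straight edge over the trough; +x runs from there back across the platform, away from the robot (turned at most 0.2 rad), +y along the edge, z up
- platform_edge (a point): middle of the platform's edge over the trough, 30 mm above the bench. No rim here. The platform covers tray x 0 to 172, y -146 to 146 mm; its other three sides have a rim 12 mm high (spout gap at the back right). The charms and flowers start 55 to 105 mm from this edge, one in each of five lanes 54 mm apart along y (-108 to 108, each 6 mm either way), in any order
- trough_mid (a point): middle of the trough's floor, 4 mm above the bench. The trough is open at the top and covers tray x -49 to 0 mm and y -146 to 146 mm; its outer wall is 30 mm high, so it is 26 mm deep
- trough_lid (a joint): white lid of the trough, a flap 290 x 50 x 3 mm hinged along the top of the trough's outer wall (tray x -52, z 30 mm). 0 = shut, level over the trough, its top at z 33 mm; grows (rad) as it opens towards the robot: 1.57 upright, 1.95 its stop. Starts open at 1.6 to 1.95. Slightly stiff: stays put within about 0.5 rad of upright, beyond that falls shut; under 1 N at its edge moves it
- lid_edge (a point): middle of the lid's free long edge, 50 mm from the hinge line, about 80 mm above the bench while the lid is open. To shut the lid, push it from its outer side (the robot's side) over towards the platform and then down
- charm_a: a round brass charm with a domed red stone, 24 mm across: a flat-bottomed brass cup 6 mm high with upright sides, 10 mm high with the stone, 15 to 31 g, lying stone up on the tray's platform. Origin: centre of its underside, z up. It is to go into the trough
- charm_b: a round brass charm with a domed red stone, 24 mm across: a flat-bottomed brass cup 6 mm high with upright sides, 10 mm high with the stone, 15 to 31 g, lying stone up on the tray's platform. Origin: centre of its underside, z up. It is to go into the trough
- charm_c: a round brass charm with a domed red stone, 24 mm across: a flat-bottomed brass cup 6 mm high with upright sides, 10 mm high with the stone, 15 to 31 g, lying stone up on the tray's platform. Origin: centre of its underside, z up. It is to go into the trough
- flower_a: a white five-petalled flower earring with a gold centre, about 31 mm across and 10 mm high, light, lying loose on the tray's platform among the charms (any lane). Origin: centre of its underside. It stays where it is
- flower_b: a white five-petalled flower earring with a gold centre, about 31 mm across and 10 mm high, light, lying loose on the tray's platform among the charms (any lane). Origin: centre of its underside. It stays where it is
- glue_bottle: a white glue bottle with an orange cap, 38 mm across and 105 mm tall, standing left of the tray. Origin: centre of its underside. Leave it alone
- bangle_a: a yellow bangle lying flat left of the tray, 70 mm across, 9 mm high. Origin: centre of its underside. Leave it alone
- bangle_b: a yellow bangle lying flat right of the tray, 70 mm across, 9 mm high. Origin: centre of its underside. Leave it alone
- bead_jar: an amber glass jar with a steel lid, 52 mm across and 70 mm tall, standing right of the tray. Origin: centre of its underside. Leave it alone
- pliers: small jewellery pliers with orange handles lying flat at the right, 170 mm long, 10 mm high. Origin: near the pivot, on the bench; +x points to the jaw tips. Leave them alone

How it is judged (in metres and radians):
On the way, in this order (a step that is already met when the one before it is completed fails the run):
1. all three charms lie in the trough (x of charm_a in the frame of tray between -0.049 and 0 m and y of charm_a in the frame of tray between -0.146 and 0.146 m and z of each of charm_a, charm_b, charm_c in the frame of tray below 0.026 m and x of charm_b in the frame of tray between -0.049 and 0 m and y of charm_b in the frame of tray between -0.146 and 0.146 m and x of charm_c in the frame of tray between -0.049 and 0 m and y of charm_c in the frame of tray between -0.146 and 0.146 m), for 0.2 s.
2. the trough's lid is shut (value of joint trough_lid below 0.06 rad), for 0.2 s.
At the end, for the whole second after the job is handed in: All three charms lie at rest in the trough (origin between its walls and less than 26 mm above the bench), the lid is shut to within 0.06 rad, the flowers are within 15 mm and the other loose things within 20 mm of where they began (all of step 1 and linear speed of each of charm_a, charm_b, charm_c below 0.02 m/s and value of joint trough_lid below 0.06 rad and distance of each of flower_a, flower_b from where it was at the start of the episode below 0.015 m and distance of each of glue_bottle, bangle_a, bangle_b, bead_jar, pliers from where it was at the start of the episode below 0.02 m); the robot touches nothing.
It fails at once if a charm is lifted more than 10 mm above the platform (z of any of charm_a, charm_b, charm_c in the frame of tray above 0.04 m).
It fails at once if a flower earring is pushed more than 15 mm or lifted (distance of any of flower_a, flower_b from where it was at the start of the episode above 0.015 m).
It fails at once if another thing on the bench is shifted more than 20 mm (distance of any of glue_bottle, bangle_a, bangle_b, bead_jar, pliers from where it was at the start of the episode above 0.02 m).
It also fails if it takes over 61 s, if anything falls off the work surface, if the arm or the gripper's body presses on something with over 40 N, if the wrist force passes 120 N, or if a joint passes its speed limit or range.

## Working session

There is one attempt and no reset: what is moved stays moved. The work goes in short steps, Python scripts to look and compute and a shell command to move; the robot and the scene stay as the last step left them, time stands still between calls to the robot, and variables do not carry over. Pictures are saved under pics/ and viewed, at most 10 in all, crops included, and the job is handed in when it is done.

```bash
mkdir -p pics
cat > h.py <<'E'
import numpy as np, cv2
from plant import bot, viewer
def ray(p,uv):
    f=200/np.tan(np.radians(p["fov_y"])/2)
    d=np.array([(uv[0]-p["cx"])/f,(uv[1]-p["cy"])/f,1.0])
    T=np.array(p["T"]); return T[:3,3],T[:3,:3]@d
def on_z(p,uv,z):
    o,d=ray(p,uv); return o+d*(z-o[2])/d[2]
def save(p,n,crop=None,s=1):
    im=cv2.cvtColor(p["frame"],cv2.COLOR_RGB2BGR)
    if crop: im=im[crop[1]:crop[3],crop[0]:crop[2]]
    cv2.imwrite("pics/"+n,cv2.resize(im,None,fx=s,fy=s))
E
python3 - <<'E'
from h import *
np.set_printoptions(precision=1,suppress=True)
t=viewer.capture("top"); s=viewer.capture("scene")
save(t,"top.png"); save(s,"scene.png")
for n,p in(("top",t),("scene",s)):
    print(n,p["T"][:3,3],p["fov_y"])
    for k,z in(("charm_a",36),("flower_a",36),("platform_edge",30),("trough_mid",4),("lid_edge",80),("bangle_a",5),("glue_bottle",50),("bead_jar",40),("pliers",5)):
        for d in viewer.recognise(k,p): print(k,round(d["score"],2),np.array(d["centre"]),on_z(p,d["centre"],z))
print(bot.get_obs())
E
```

```text
top [413.3  -1.6 972.2] 55.47991462867655
charm_a 0.58 [310.6 162.6] [649.6  32.4  36. ]
charm_a 0.57 [328.6 180.2] [603.1 -11.7  36. ]
charm_a 0.45 [352.2 180.5] [600.6 -70.8  36. ]
flower_a 0.6 [400.1 186.9] [ 580.9 -189.9   36. ]
flower_a 0.48 [375.7 165.4] [ 637.7 -131.5   36. ]
flower_a 0.41 [349.2 228.7] [480.1 -58.9  36. ]
platform_edge 0.63 [169.2 185.2] [603.  390.4  30. ]
trough_mid 0.97 [351.4 187.9] [587.6 -70.4   4. ]
trough_mid 0.63 [356.9 180.5] [606.7 -85.4   4. ]
lid_edge 0.75 [346.1 226.6] [482.1 -49.1  80. ]
bangle_a 0.62 [156.7 173.8] [639.2 434.1   5. ]
bangle_a 0.62 [460.6 152.7] [ 672.6 -359.     5. ]
glue_bottle 0.75 [165.1 213.7] [528.4 390.1  50. ]
bead_jar 0.67 [488.1 202.6] [ 534.6 -404.3   40. ]
pliers 0.97 [488.7 247.9] [ 423.8 -410.9    5. ]
scene [1423.5  -22.7  742.7] 55.891637984390705
charm_a 0.73 [193.2 241.1] [ 706.7 -327.8   36. ]
charm_a 0.62 [291.2 212.5] [604.1 -73.3  36. ]
charm_a 0.54 [330.2 221.3] [646.6  35.8  36. ]
charm_a 0.51 [311.4 215.9] [621.5 -15.9  36. ]
platform_edge 0.63 [298.  182.6] [452.4 -54.7  30. ]
platform_edge 0.59 [293.1 210.2] [587.1 -68.4  30. ]
trough_mid 0.75 [295.2 211. ] [560.6 -63.7   4. ]
lid_edge 0.81 [299.3 179.7] [506.1 -48.6  80. ]
bangle_a 0.46 [198.9 239.5] [ 669.8 -326.9    5. ]
glue_bottle 0.92 [445.2 188.9] [532.7 392.4  50. ]
bead_jar 0.85 [175.7 202.9] [ 549.8 -411.9   40. ]
pliers 0.67 [193.1 185.3] [ 417.3 -397.8    5. ]
{'time': 1.0, 'joint_positions': array([ 1. ,  0.3,  1.5,  0. ,  1.3, -0.1]), 'dq': array([ 0., -0., -0.,  0.,  0., -0.]), 'tau': array([ -0. , -43.1, -24.4,   0.1,   0. ,   0. ]), 'tool_pos': array([233.4, 470.3, 197.9]), 'tcp_rot': array([3.1, 0. , 2.7]), 'contact_force': array([ 0.1, -0.2,  1. ]), 'moment': array([-0.,  0.,  0.]), 'finger_force': 0.0, 'grip_width': 91.94537803429441}
```

View pics/top.png

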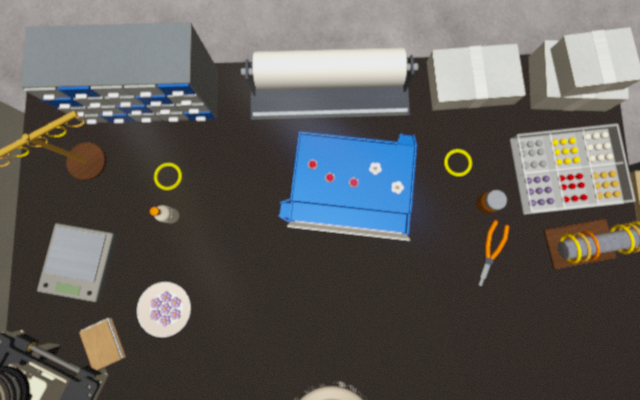

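View pics/scene.png

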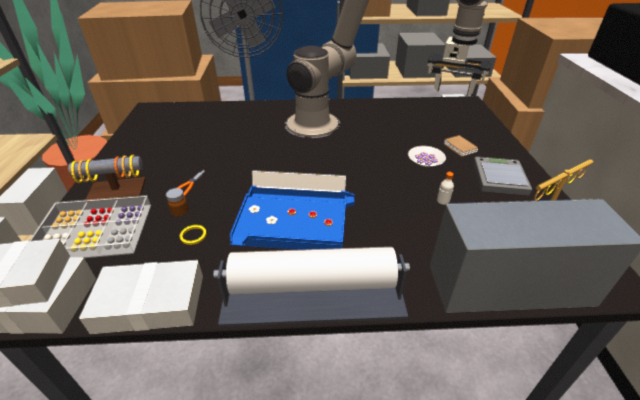

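The top view shows the charms at about (312,164), (330,177) and (353,182), the flowers at (375,168) and (397,187), and the trough edge running from (294,200) to (410,212). The tray is turned about -0.1 rad and the lid is open. I'll fit the tray next.

Run:
```python
from h import *
np.set_printoptions(precision=3,suppress=True)
t=viewer.capture("top")
save(t,"crop.png",(275,120,435,245),5)
for k in("tray","trough_lid"):
  for d in viewer.cut_out(k,t)[:2]:
    c=max(cv2.findContours(d["pixels"].astype(np.uint8),0,2)[0],key=len)
    print(k,d["score"],cv2.boxPoints(cv2.minAreaRect(c)))
o=bot.get_obs(); print(o["tool_pos"],o["tcp_rot"],o["time"])
```

```text
tray 0.58 [[278.581 225.957]
 [289.011 123.391]
 [418.049 136.514]
 [407.619 239.08 ]]
trough_lid 0.61 [[277.746 228.213]
 [286.849 125.046]
 [416.954 136.525]
 [407.851 239.693]]
[233.425 470.282 197.833] [3.141 0.    2.681] 1.15
```

View pics/crop.png

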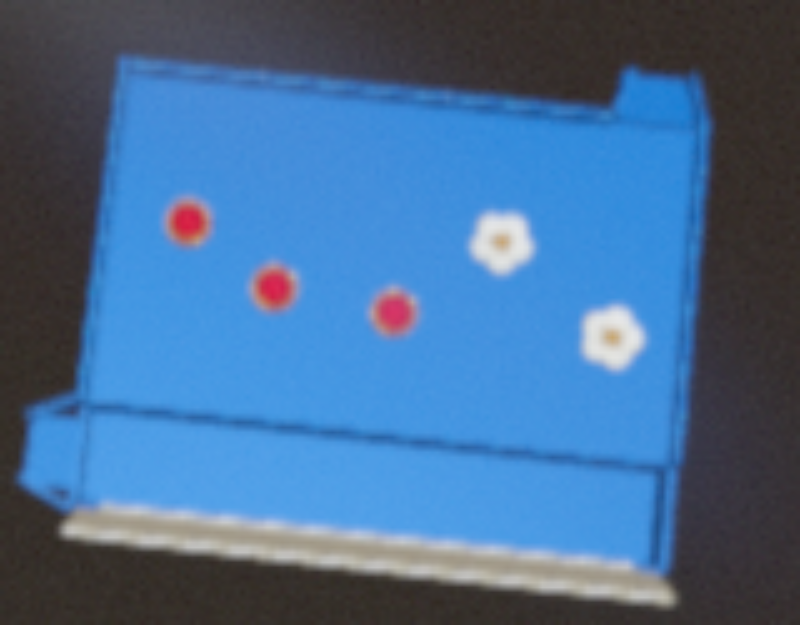

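The crop shows the platform edge from (83,404) to (675,467). The charms are at (188,222), (274,288) and (394,312), and the flowers at (502,242) and (613,338).

Run:
```python
from h import *
np.set_printoptions(precision=1,suppress=True)
t=viewer.capture("top")
P=lambda u,v,z:on_z(t,(u/5+275,v/5+120),z)[:2]
L,R=P(83,404,30),P(675,467,30)
o=(L+R)/2; y=(L-R)/np.linalg.norm(L-R); x=np.array([y[1],-y[0]])
print("origin",o,"len",np.linalg.norm(L-R),"yaw",np.arctan2(x[1],x[0]))
for k,u,v in(("c",188,222),("c",274,288),("c",394,312),("f",502,242),("f",613,338)):
    p=P(u,v,37); print(k,p,"tray",(p-o)@x,(p-o)@y)
for z,u,v in((80,62,534),(80,672,602),(30,85,508),(30,640,566)):
    p=P(u,v,z); print("lid",(p-o)@x,(p-o)@y)
```

```text
origin [534.4 -64.8] len 297.1338827764016 yaw -0.13553038488903638
c [644.6  27.4] tray 96.7256223442626 106.25546594519504
c [609.4 -14.9] tray 67.6365441514167 59.58938988043293
c [595.5 -74.6] tray 61.86381562662887 -1.4045027383458866
f [ 629.7 -130.2] tray 103.30348332193964 -51.913356273565334
f [ 579.1 -183.3] tray 60.37285610326701 -111.37398914696054
lid -69.18860509277098 145.58054748357205
lid -70.27206611618304 -141.72400034160728
lid -51.78973129120191 141.33845860825627
lid -51.00174576755305 -135.15732685039424
```

```bash
python3 -m handwheel '-1 -0.33 0 0 0 0.28 -1;-1 -0.33 0 0 0 0.28 -1;-1 -0.33 0 0 0 0.28 -1;-1 -0.33 0 0 0 0.28 -1;-1 -0.33 0 0 0 0.28 -1;-1 -0.33 0 0 0 0.28 -1;-1 -0.33 0 0 0 0.28 -1;-1 -0.33 0 0 0 0.28 -1'
python3 -m handwheel '-1 0.63 0 0 0 0.116 -1;-1 0.63 0 0 0 0.116 -1;-1 0.63 0 0 0 0.116 -1;-1 0.63 0 0 0 0.116 -1'
python3 -m handwheel '-0.62 0.83 0 0 0 0 -1;-0.62 0.83 0 0 0 0 -1;-0.62 0.83 0 0 0 0 -1'
python3 -m handwheel '-0.62 0.83 0 0 0 0 -1;-0.62 0.83 0 0 0 0 -1;-0.62 0.83 0 0 0 0 -1'
python3 -m handwheel '-0.62 0.83 0 0 0 0 -1;-0.62 0.83 0 0 0 0 -1;-0.62 0.83 0 0 0 0 -1'
python3 -m handwheel '-0.64 0.83 0.6 0 0 0 -1;-0.64 0.83 0.6 0 0 0 -1;-0.64 0.83 0.6 0 0 0 -1;-0.64 0.83 0.6 0 0 0 -1'
cat > tr.py <<'E'
from h import *
yaw=-.1355; o=np.array([534.4,-64.8]); X=np.array([np.cos(yaw),np.sin(yaw)]); Y=np.array([-X[1],X[0]])
def tray(p): d=np.asarray(p)[:2]-o; return np.array([d@X,d@Y])
E
python3 - <<'E'
from tr import *
s=bot.get_obs(); print(s["time"],s["tool_pos"],s["tcp_rot"],tray(s["tool_pos"]),s["grip_width"])
w=viewer.capture("wrist"); save(w,"w1.png"); print(w["T"],w["fov_y"])
E
```

```text
time: 1.87
tool_pos: [308.5, 396.2, 197.9]
tcp_rot: [3.141, -0.0, 1.796]
contact_force: [-0.5, 0.3, 0.2]
grip_width: 42.9
finger_force: 0.0
time: 2.2
tool_pos: [396.4, 309.7, 197.8]
tcp_rot: [3.139, 0.001, 1.431]
contact_force: [0.6, 0.2, 0.1]
grip_width: 16.5
finger_force: 0.0
time: 2.45
tool_pos: [468.8, 238.4, 197.9]
tcp_rot: [3.14, 0.001, 1.44]
contact_force: [0.1, 0.3, -1.2]
grip_width: 1.1
finger_force: 0.0
time: 2.7
tool_pos: [543.0, 165.3, 197.7]
tcp_rot: [3.14, 0.001, 1.439]
contact_force: [-0.2, -0.2, 0.4]
grip_width: 0.5
finger_force: 0.0
time: 2.95
tool_pos: [616.9, 92.5, 197.4]
tcp_rot: [3.14, 0.001, 1.439]
contact_force: [-0.1, -0.2, -0.8]
grip_width: 0.4
finger_force: 0.0
time: 3.28
tool_pos: [688.7, 16.4, 131.2]
tcp_rot: [-3.135, 0.002, 1.437]
contact_force: [-1.8, 0.6, -1.0]
grip_width: 0.1
finger_force: 0.0
3.2833 [688.70406999  16.42786542 131.23878244] [-3.13476902e+00  1.90579474e-03  1.43687211e+00] [141.91697864 101.3276039 ] 0.09187431720017794
[[ 9.91101061e-01 -1.26273957e-01 -4.21138206e-02  7.00157577e+02]
 [-1.32978405e-01 -9.53397723e-01 -2.70831176e-01  8.91215526e+01]
 [-5.95229660e-03  2.74021294e-01 -9.61705205e-01  3.17413084e+02]
 [ 0.00000000e+00  0.00000000e+00  0.00000000e+00  1.00000000e+00]] 65.70646984690485
```

View pics/w1.png

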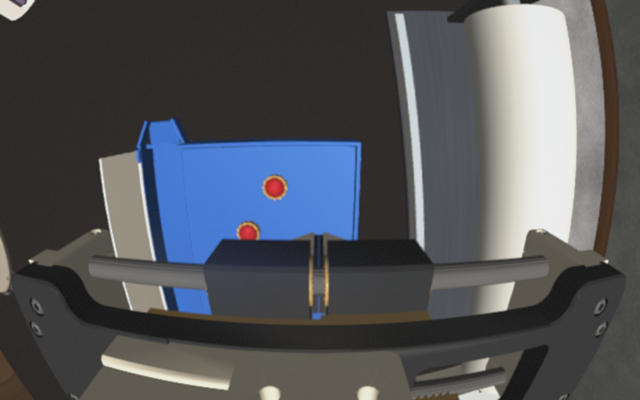

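The wrist view shows two charms at about (275,187) and (247,232), with the platform edge near column 183. The third charm is hidden by the fingers. I'll measure these two with the fisheye model.

```bash
cat >> tr.py <<'E'
def fish(p,uv,z):
    f=200/np.tan(np.radians(p["fov_y"])/2); a=np.array([uv[0]-p["cx"],uv[1]-p["cy"]]); r=np.hypot(*a)
    d=np.append(a/r*np.sin(r/f),np.cos(r/f)); T=np.array(p["T"]); d=T[:3,:3]@d; o=T[:3,3]
    return (o+d*(z-o[2])/d[2])[:2]
E
python3 - <<'E'
from tr import *
w=viewer.capture("wrist")
for c in viewer.recognise("charm_a",w): print(c["score"],c["centre"],tray(fish(w,c["centre"],37)))
for uv in((185,145),(206,312),(358,142)): print(uv,tray(fish(w,uv,30 if uv[0]<300 else 42)))
E
```

```text
0.71 [249.6, 233.7] [72.18841046 62.48361304]
0.66 [275.3, 186.1] [100.18956853 111.2010258 ]
(185, 145) [  7.71787432 152.23720228]
(206, 312) [  6.07933039 -44.56607951]
(358, 142) [176.33449016 153.44005523]
```

```bash
python3 -m handwheel '0.06 0 0.6 0 0 0 -1;0.06 0 0.6 0 0 0 -1;0.06 0 0.6 0 0 0 -1;0.06 0 0.6 0 0 0 -1;0.06 0 0.6 0 0 0 -1'
python3 - <<'E'
from tr import *
s=bot.get_obs(); print(s["time"],s["tool_pos"],s["tcp_rot"],tray(s["tool_pos"]),s["joint_positions"])
E
```

```text
time: 3.85
tool_pos: [690.1, 27.9, 80.7]
tcp_rot: [3.137, -0.0, 1.439]
contact_force: [-0.3, -0.6, 0.6]
grip_width: 0.7
finger_force: 0.0
3.85 [690.0705006   27.86635948  80.72987141] [ 3.13745941e+00 -3.79955757e-04  1.43863585e+00] [141.72570693 112.84583701] [-7.05531345e-02  7.41028412e-01  1.16458677e+00  1.32282321e-04
  1.23182868e+00  6.15644012e-02]
```

```bash
python3 -m handwheel '-0.04 0 0.3 0 0 0 -1;-0.04 0 0.3 0 0 0 -1;-0.04 0 0.4 0 0 0 -1;-0.04 0 0.44 0 0 0 -1;-0.04 0 0.44 0 0 0 -1;-0.04 0 0.44 0 0 0 -1'
python3 - <<'E'
from tr import *
s=bot.get_obs(); print(s["time"],s["tool_pos"],s["tcp_rot"],tray(s["tool_pos"]),s["joint_positions"])
w=viewer.capture("wrist"); save(w,"w2.png",(120,120,440,330),2.5)
E
```

```text
time: 4.35
tool_pos: [688.8, 23.2, 34.7]
tcp_rot: [3.141, -0.0, 1.437]
contact_force: [-0.1, 0.3, -0.2]
grip_width: 0.8
finger_force: 0.0
4.35 [688.81539046  23.19567479  34.65512699] [ 3.14055842e+00 -1.63645942e-04  1.43681415e+00] [141.11304416 108.04841674] [-7.74716808e-02  7.85734131e-01  1.21067754e+00  1.15307422e-04
  1.14413915e+00  5.64629144e-02]
```

View pics/w2.png

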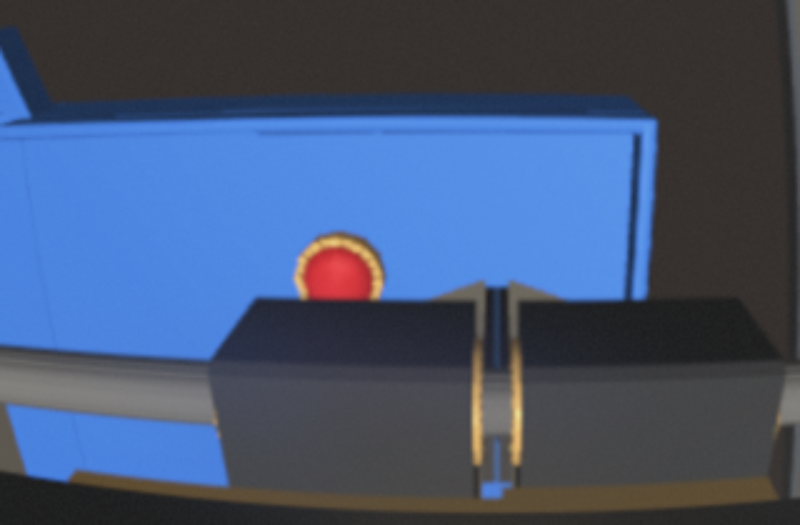

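```bash
python3 -m handwheel '0 -0.05 0.01 0 0 0 -1;0 -0.15 0.015 0 0 0 -1;0 -0.28 0.015 0 0 0 -1;0 -0.42 0.015 0 0 0 -1;0 -0.56 0.015 0 0 0 -1;0 -0.7 0.015 0 0 0 -1;0 -0.82 0.015 0 0 0 -1;0 -0.92 0.015 0 0 0 -1'
python3 -m handwheel '0 -0.08 0 0 0 0 -1;0 -0.16 0 0 0 0 -1;0 -0.24 0 0 0 0 -1;0 -0.32 0 0 0 0 -1;0 -0.4 0 0 0 0 -1;0 -0.48 0 0 0 0 -1;0 -0.48 0 0 0 0 -1'
python3 - <<'E'
from tr import *
s=bot.get_obs(); print(s["time"],s["tool_pos"],tray(s["tool_pos"]))
w=viewer.capture("wrist"); t=viewer.capture("top"); save(t,"t3.png",(275,120,435,245),5)
for c in viewer.recognise("charm_a",w): print(c["score"],c["centre"],tray(fish(w,c["centre"],37)),tray(fish(w,c["centre"],12)))
for c in viewer.recognise("charm_a",t): print(c["score"],c["centre"],tray(on_z(t,c["centre"],37)))
E
```

```text
time: 5.07
tool_pos: [596.2, 35.7, 32.9]
tcp_rot: [3.141, -0.0, 1.437]
contact_force: [-0.1, 0.4, -0.1]
grip_width: 0.2
finger_force: 0.0
time: 5.65
tool_pos: [547.8, 42.1, 32.2]
tcp_rot: [-3.14, -0.0, 1.437]
contact_force: [0.3, 0.2, -0.2]
grip_width: 0.5
finger_force: 0.0
5.65 [547.84668124  42.14864428  32.18582279] [ -1.1238095  107.78479857]
0.8 [462.1, 228.6] [ 96.83498911 110.45640336] [110.24897052 100.74181363]
0.62 [353.3, 180.8] [65.76618459  0.21828366]
```

View pics/t3.png

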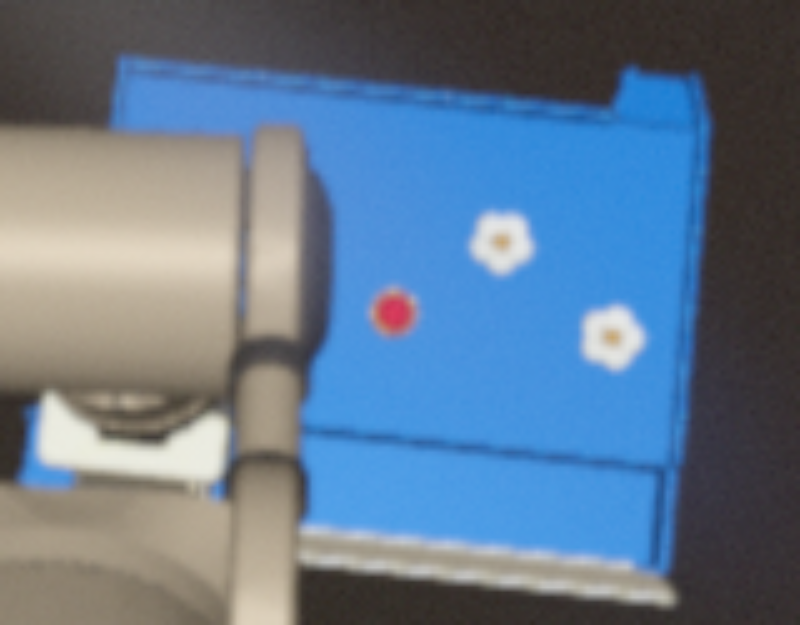

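The top view shows only the arm covering the left lanes. The wrist detection at (462,228) suggests the charm did not move, so I'll look.

Run:
```python
from tr import *
w=viewer.capture("wrist"); save(w,"w4.png")
for k in ("tray","charm_a"):
  for c in viewer.cut_out(k,w): print(k,c["score"],c["pixels"].sum(),c["centre"])
```

```text
tray 0.94 35588 [383.8, 204.4]
charm_a 0.56 828 [458.3, 228.7]
```

View pics/w4.png

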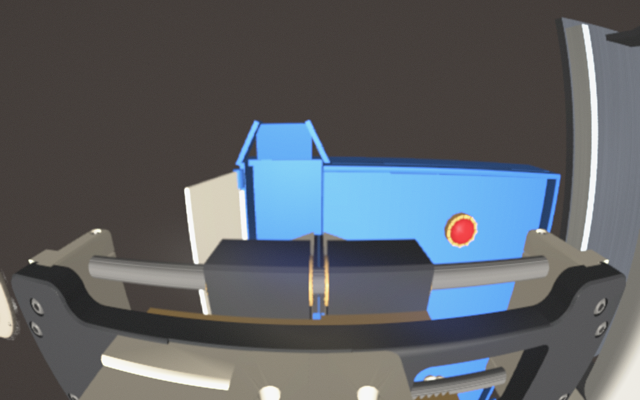

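```bash
cat >> tr.py <<'E'
def proj(p,P):
    f=200/np.tan(np.radians(p["fov_y"])/2); q=np.linalg.inv(np.array(p["T"]))@np.append(P,1); a=np.hypot(q[0],q[1]); th=np.arctan2(a,q[2])
    return np.array([p["cx"],p["cy"]])+f*th*q[:2]/a
E
python3 - <<'E'
from tr import *
w=viewer.capture("wrist"); s=bot.get_obs(); p=s["tool_pos"]
print(w["cx"],w["cy"],w["T"][:3,3],p,tray(w["T"][:3,3]))
for dx in(-19,0,19):
  for dy in (-10,0,10):
    for dz in(0,19,50): q=np.append(p[:2]+dx*X+dy*Y,p[2]+dz); print(dx,dy,dz,proj(w,q).round(0))
save(w,"w5.png",(230,200,410,330),4.4)
E
```

```text
318.28550054991024 200.9888154295504 [560.09149805 114.25106394 218.6223307 ] [549.92335148  41.77434949  32.24455476] [  1.26876118 180.88042131]
-19 -10 0 [288. 245.]
-19 -10 19 [286. 258.]
-19 -10 50 [280. 285.]
-19 0 0 [288. 231.]
-19 0 19 [285. 243.]
-19 0 50 [279. 268.]
-19 10 0 [287. 217.]
-19 10 19 [284. 227.]
-19 10 50 [278. 250.]
0 -10 0 [317. 246.]
0 -10 19 [317. 258.]
0 -10 50 [317. 285.]
0 0 0 [317. 232.]
0 0 19 [317. 243.]
0 0 50 [317. 268.]
0 10 0 [317. 217.]
0 10 19 [317. 227.]
0 10 50 [317. 250.]
19 -10 0 [346. 246.]
19 -10 19 [349. 258.]
19 -10 50 [354. 285.]
19 0 0 [347. 231.]
19 0 19 [349. 243.]
19 0 50 [355. 268.]
19 10 0 [347. 217.]
19 10 19 [350. 227.]
19 10 50 [356. 250.]
```

View pics/w5.png

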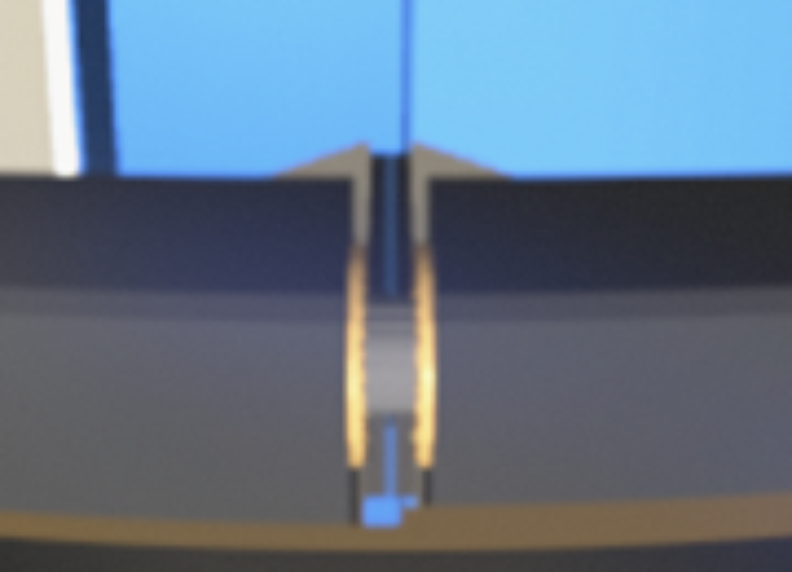

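The fingertip's visible edge at row about 233 fits a tip higher than the TCP reading, so the sweep probably passed over the charm. I'll check by lowering gently onto bare platform.

```bash
python3 -c "
from plant import bot; print(bot.tcp_to_grasp, bot.get_obs()['joint_positions'])"
python3 -m handwheel '0 0.15 0 0 0 0 -1;0 0.3 0 0 0 0 -1;0 0.3 0 0 0 0 -1;0 0.3 0.01 0 0 0 -1;0 0.3 0.02 0 0 0 -1;0 0.3 0.02 0 0 0 -1'
python3 -m handwheel '0 0 0.01 0 0 0 -1;0 0 0.02 0 0 0 -1;0 0 0.02 0 0 0 -1'
```

```text
18.8 [-6.32097706e-02  5.72800538e-01  1.65653855e+00  1.03174915e-04
  9.12055774e-01  7.09050332e-02]
time: 6.55
tool_pos: [578.2, 38.0, 29.8]
tcp_rot: [-3.14, 0.0, 1.437]
contact_force: [-0.2, 0.2, 0.8]
grip_width: 0.4
finger_force: 0.0
time: 6.8
tool_pos: [579.0, 37.9, 28.2]
tcp_rot: [-3.141, -0.0, 1.437]
contact_force: [0.6, -0.1, -1.3]
grip_width: 0.4
finger_force: 0.0
```

```bash
for i in 1; do python3 -m handwheel '0 0 0.015 0 0 0 -1;0 0 0.03 0 0 0 -1;0 0 0.03 0 0 0 -1' | egrep 'pos|contact'; done
python3 -m handwheel '0 0 0.015 0 0 0 -1;0 0 0.03 0 0 0 -1;0 0 0.03 0 0 0 -1'| egrep 'pos|contact'
python3 -m handwheel '0 0 0.01 0 0 0 -1;0 0 0.02 0 0 0 -1;0 0 0.02 0 0 0 -1'| egrep 'pos|contact'
```

```text
tool_pos: [579.1, 37.8, 25.0]
contact_force: [-0.1, 1.0, -0.4]
tool_pos: [579.2, 37.8, 22.0]
contact_force: [0.6, 0.1, 0.0]
tool_pos: [579.3, 37.8, 20.1]
contact_force: [-0.6, -0.0, 0.2]
```

```bash
python3 -m handwheel '0 0 0.01 0 0 0 -1;0 0 0.02 0 0 0 -1;0 0 0.02 0 0 0 -1'| egrep 'pos|contact'
python3 -m handwheel '0 0 0.01 0 0 0 -1;0 0 0.02 0 0 0 -1;0 0 0.02 0 0 0 -1'| egrep 'pos|contact'
python3 - <<'E'
from tr import *
w=viewer.capture("wrist"); save(w,"w6.png",(230,120,510,330),2.8)
for c in viewer.recognise("charm_a",w): print(c["centre"],tray(fish(w,c["centre"],37)))
E
```

```text
tool_pos: [579.2, 37.9, 18.1]
contact_force: [0.3, 0.2, 0.5]
tool_pos: [579.2, 37.9, 16.1]
contact_force: [0.4, 0.0, 0.4]
[432.3, 236.1] [100.07131087 112.22083903]
```

View pics/w6.png

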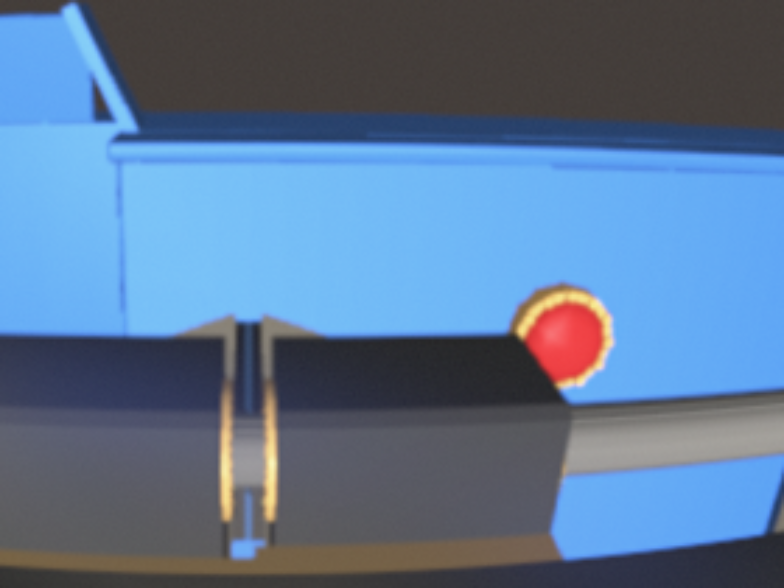

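```bash
python3 -m handwheel '0 0 0.01 0 0 0 -1;0 0 0.02 0 0 0 -1;0 0 0.02 0 0 0 -1'| egrep 'pos|contact'
python3 -m handwheel '0 0 0.01 0 0 0 -1;0 0 0.02 0 0 0 -1;0 0 0.02 0 0 0 -1'| egrep 'pos|contact'
python3 -m handwheel '0 0 0.01 0 0 0 -1;0 0 0.02 0 0 0 -1;0 0 0.02 0 0 0 -1'| egrep 'pos|contact'
python3 -c "
from plant import bot; print(bot.get_obs()['time'])"
```

```text
tool_pos: [579.2, 37.8, 14.1]
contact_force: [0.2, 0.2, 0.6]
tool_pos: [579.2, 37.8, 12.1]
contact_force: [1.0, 0.2, -0.3]
tool_pos: [579.3, 37.8, 10.1]
contact_force: [0.4, -0.5, -0.2]
8.9
```

```bash
python3 -m handwheel '0 0 0.01 0 0 0 -1;0 0 0.02 0 0 0 -1;0 0 0.02 0 0 0 -1'| egrep 'pos|contact'
python3 -m handwheel '0 0 0.01 0 0 0 -1;0 0 0.01 0 0 0 -1;0 0 0.01 0 0 0 -1'| egrep 'pos|contact'
python3 - <<'E'
from tr import *
w=viewer.capture("wrist"); save(w,"w7.png",(230,120,510,330),2.8)
s=bot.get_obs(); print(s["tool_pos"],s["contact_force"],s["tau"])
E
```

```text
tool_pos: [579.2, 37.8, 8.1]
contact_force: [-0.3, -0.5, -0.3]
tool_pos: [579.3, 37.9, 7.3]
contact_force: [-0.5, 0.4, 0.8]
[579.37918654  37.82595387   7.31174586] [ 0.3324176   0.07144197 -0.06050811] [-5.93228651e-04 -5.24470854e+01 -1.87996352e+01  6.57136808e-02
  3.16464552e-02 -6.11599330e-05]
```

View pics/w7.png

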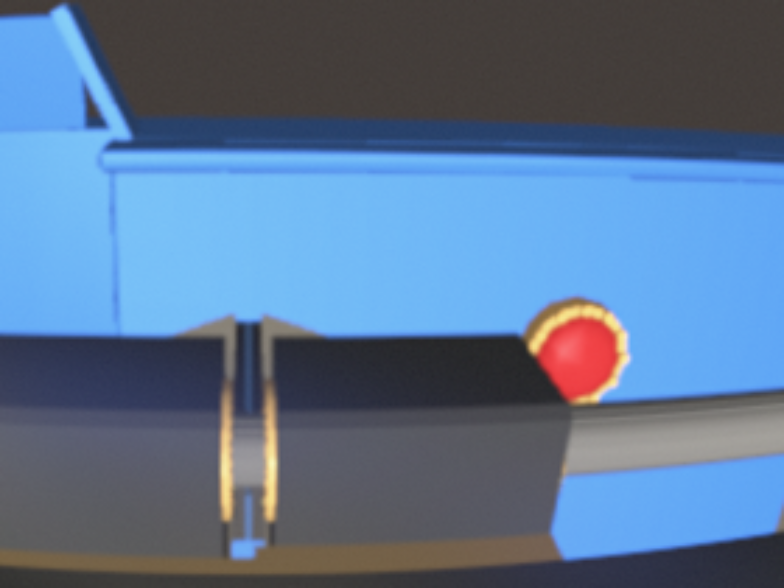

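The charm is untouched and the tips still hover just above the platform. That uses up my picture allowance, so from here I rely on numbers.

```bash
python3 -m handwheel '0 0 0.01 0 0 0 -1;0 0 0.01 0 0 0 -1'| egrep 'pos|contact'
python3 -m handwheel '0 0 0.01 0 0 0 -1;0 0 0.01 0 0 0 -1'| egrep 'pos|contact'
python3 -m handwheel '0 0 0.01 0 0 0 -1;0 0 0.01 0 0 0 -1'| egrep 'pos|contact'
```

```text
tool_pos: [579.3, 37.8, 6.2]
contact_force: [0.7, 0.0, -0.8]
tool_pos: [579.2, 37.8, 5.1]
contact_force: [0.2, -0.1, 0.9]
tool_pos: [579.2, 37.9, 4.1]
contact_force: [0.0, -0.6, 0.0]
```

```bash
python3 -m handwheel '0 0 0.01 0 0 0 -1;0 0 0.01 0 0 0 -1'| egrep 'pos|contact'
python3 -m handwheel '0 0 0.01 0 0 0 -1;0 0 0.01 0 0 0 -1'| egrep 'pos|contact'
python3 -m handwheel '0 0 0.01 0 0 0 -1;0 0 0.01 0 0 0 -1'| egrep 'pos|contact'
```

```text
tool_pos: [579.3, 37.8, 3.1]
contact_force: [-0.6, 0.3, 0.3]
tool_pos: [579.3, 37.8, 2.1]
contact_force: [-0.7, -0.1, 0.4]
tool_pos: [579.5, 37.8, 1.4]
contact_force: [-0.4, -1.2, 1.8]
```

```bash
python3 -m handwheel '0 0 0.01 0 0 0 -1;0 0 0.01 0 0 0 -1'| egrep 'pos|contact'
python3 -c "
from plant import bot; print(bot.get_obs()['time'])"
```

```text
tool_pos: [579.5, 37.8, 1.4]
contact_force: [-2.2, 0.5, 9.2]
10.6167
```

Contact is at a reading of z ≈ 1.5, so the real tips sit about 28.5 mm above the TCP reading. I'll sweep at a reading of about 3.5, going back behind charm 1 first.

```bash
python3 -m handwheel '0 0 -0.15 0 0 0 -1;0 0.1 -0.3 0 0 0 -1;0 0.4 -0.3 0 0 0 -1;0 0.7 -0.3 0 0 0 -1;0 0.95 -0.3 0 0 0 -1;0 0.95 -0.3 0 0 0 -1'| egrep 'pos|contact'
python3 -m handwheel '0.01 0.12 0 0 0 0 -1;0.01 0.12 0.1 0 0 0 -1;0.01 0.12 0.2 0 0 0 -1;0.01 0.12 0.26 0 0 0 -1;0.01 0.12 0.26 0 0 0 -1'| egrep 'pos|contact'
python3 - <<'E'
from tr import *
s=bot.get_obs(); print(s["time"],tray(s["tool_pos"]),s["contact_force"])
w=viewer.capture("wrist")
for c in viewer.recognise("charm_a",w): print(c["centre"],tray(fish(w,c["centre"],37)))
E
```

```text
tool_pos: [677.6, 24.1, 30.4]
contact_force: [-1.4, -1.2, 0.0]
tool_pos: [683.7, 24.8, 2.3]
contact_force: [-0.1, -0.2, 0.2]
11.5333 [135.84194714 108.91405673] [-0.09572815 -0.16952321  0.23138285]
[253.3, 234.8] [101.64487569 120.29568334]
```

```bash
python3 -m handwheel '0 -0.05 0 0 0 0 -1;0 -0.15 0 0 0 0 -1;0 -0.28 0 0 0 0 -1;0 -0.42 0 0 0 0 -1;0 -0.56 0 0 0 0 -1;0 -0.7 0 0 0 0 -1;0 -0.82 0 0 0 0 -1;0 -0.9 0 0 0 0 -1'| egrep 'pos|contact'
python3 - <<'E'
from tr import *
s=bot.get_obs(); print(s["time"],tray(s["tool_pos"]),s["tool_pos"])
w=viewer.capture("wrist")
for c in viewer.recognise("charm_a",w): print(c["score"],c["centre"],tray(fish(w,c["centre"],37)))
E
```

```text
tool_pos: [594.7, 36.9, 4.6]
contact_force: [0.5, -1.0, 0.7]
12.3 [ 46.04479203 108.88574384] [594.73165323  36.86769252   4.63137934]
0.59 [288.6, 235.1] [ 30.64824089 119.44576   ]
```

```bash
python3 -m handwheel '0 -0.08 0.01 0 0 0 -1;0 -0.16 0.01 0 0 0 -1;0 -0.24 0.01 0 0 0 -1;0 -0.32 0.01 0 0 0 -1;0 -0.4 0.01 0 0 0 -1;0 -0.48 0.01 0 0 0 -1;0 -0.56 0.01 0 0 0 -1;0 -0.56 0.01 0 0 0 -1'| egrep 'pos|contact'
python3 - <<'E'
from tr import *
s=bot.get_obs(); print(s["time"],tray(s["tool_pos"]),s["tool_pos"])
w=viewer.capture("wrist")
for c in viewer.recognise("charm_a",w): print(c["score"],c["centre"],tray(fish(w,c["centre"],37)),tray(fish(w,c["centre"],11)))
E
```

```text
tool_pos: [537.9, 44.5, 2.7]
contact_force: [-0.2, -0.5, 0.3]
13.0667 [-11.25145156 108.73174059] [537.93978839  44.45500662   2.67724382]
0.73 [425.7, 374.5] [68.63287006  6.59179406] [ 82.13776481 -23.41267743]
0.61 [324.1, 227.5] [ -7.59668111 124.5384908 ] [ -7.13232303 114.71107926]
```

```bash
python3 -m handwheel '0 0 -0.2 0 0 0 -1;0 0.2 -0.4 0 0 0 -1;-0.1 0.5 -0.4 0 0 0 -1;-0.2 0.8 -0.4 0 0 0 -1;-0.3 1 -0.4 0 0 0 -1;-0.3 1 -0.4 0 0 0 -1;-0.3 1 -0.4 0 0 0 -1'| egrep 'pos|contact'
python3 - <<'E'
from tr import *
s=bot.get_obs(); print(s["time"],tray(s["tool_pos"]),s["tool_pos"])
w=viewer.capture("wrist")
for c in viewer.cut_out("charm_a",w): print(c["score"],c["centre"],c["pixels"].sum(),tray(fish(w,c["centre"],37)),tray(fish(w,c["centre"],11)))
E
```

```text
tool_pos: [636.3, 0.2, 42.5]
contact_force: [-0.5, -0.3, -0.2]
13.75 [92.15805327 78.19679638] [6.36276597e+02 2.30798415e-01 4.25256388e+01]
0.65 [285.1, 235.5] 110 [70.49093145 73.08713775] [67.49011482 62.47764309]
0.59 [182.5, 181.5] 450 [  0.8391665  110.78440315] [-11.59937673 105.28284056]
```

```bash
python3 -m handwheel '-0.17 0.13 0 0 0 0 -1;-0.17 0.13 0.1 0 0 0 -1;-0.17 0.13 0.25 0 0 0 -1;-0.17 0.13 0.36 0 0 0 -1;-0.17 0.13 0.39 0 0 0 -1;-0.17 0.13 0.39 0 0 0 -1'| egrep 'pos|contact'
python3 - <<'E'
from tr import *
s=bot.get_obs(); print(s["time"],tray(s["tool_pos"]),s["tool_pos"])
E
```

```text
tool_pos: [645.0, -16.8, 2.8]
contact_force: [-0.5, 0.4, 0.7]
14.35 [103.15042323  62.46382595] [645.04290984 -16.84287472   2.80257216]
```

```bash
python3 -m handwheel '-0.01 -0.05 0 0 0 0 -1;-0.01 -0.12 0 0 0 0 -1;-0.01 -0.2 0 0 0 0 -1;-0.01 -0.28 0 0 0 0 -1;-0.01 -0.36 0 0 0 0 -1;-0.01 -0.44 0 0 0 0 -1;-0.01 -0.52 0 0 0 0 -1;-0.01 -0.6 0 0 0 0 -1'| egrep 'pos|contact'
python3 - <<'E'
from tr import *
s=bot.get_obs(); print(s["time"],tray(s["tool_pos"]),s["tool_pos"])
w=viewer.capture("wrist")
for c in viewer.recognise("charm_a",w): print(c["score"],c["centre"],tray(fish(w,c["centre"],37)),tray(fish(w,c["centre"],11)))
E
```

```text
tool_pos: [586.4, -10.5, 4.9]
contact_force: [0.1, 0.6, 0.3]
15.0167 [44.2235815  60.80000999] [586.4314389  -10.53126369   4.90909837]
0.79 [287.6, 233.9] [28.20583064 72.0115196 ] [25.49803715 61.55709136]
0.7 [229.0, 161.8] [ -1.45023981 111.35604379] [ -9.1574209  107.53427198]
```

Charm 2 rides ahead of the tips. I'll finish this sweep.

```bash
python3 -m handwheel '0 -0.08 0.01 0 0 0 -1;0 -0.16 0.01 0 0 0 -1;0 -0.24 0.01 0 0 0 -1;0 -0.32 0.01 0 0 0 -1;0 -0.4 0.01 0 0 0 -1;0 -0.48 0.01 0 0 0 -1;0 -0.56 0.01 0 0 0 -1;0 -0.56 0.01 0 0 0 -1'| egrep 'pos|contact'
python3 -m handwheel '0 0 -0.2 0 0 0 -1;0 0.2 -0.4 0 0 0 -1;-0.2 0.5 -0.4 0 0 0 -1;-0.4 0.8 -0.4 0 0 0 -1;-0.6 1 -0.4 0 0 0 -1;-0.6 1 -0.4 0 0 0 -1;-0.6 1 -0.4 0 0 0 -1;-0.6 1 -0.4 0 0 0 -1'| egrep 'pos|contact'
python3 - <<'E'
from tr import *
s=bot.get_obs(); print(s["time"],tray(s["tool_pos"]),s["tool_pos"])
w=viewer.capture("wrist")
for c in viewer.recognise("charm_a",w): print(c["score"],c["centre"],tray(fish(w,c["centre"],37)),tray(fish(w,c["centre"],11)))
E
```

```text
tool_pos: [528.5, -2.6, 2.6]
contact_force: [-0.3, -0.2, -0.3]
tool_pos: [621.4, -75.5, 42.5]
contact_force: [0.9, 0.9, 0.7]
16.45 [87.64347687  1.1975105 ] [621.40189566 -75.45285033  42.5003667 ]
0.92 [282.2, 227.4] [64.21067096  1.88384369] [60.94016932 -7.9309778 ]
0.73 [186.3, 142.6] [ 1.31241236 59.87358775] [-10.48118097  57.91672475]
```

```bash
python3 -m handwheel '-0.01 0.12 0 0 0 0 -1;-0.01 0.12 0.1 0 0 0 -1;-0.01 0.12 0.25 0 0 0 -1;-0.01 0.12 0.36 0 0 0 -1;-0.01 0.12 0.39 0 0 0 -1;-0.01 0.12 0.39 0 0 0 -1'| egrep 'pos|contact'
python3 -m handwheel '0 -0.05 0 0 0 0 -1;0 -0.12 0 0 0 0 -1;0 -0.2 0 0 0 0 -1;0 -0.28 0 0 0 0 -1;0 -0.36 0 0 0 0 -1;0 -0.44 0 0 0 0 -1;0 -0.52 0 0 0 0 -1;0 -0.6 0 0 0 0 -1'| egrep 'pos|contact'
python3 - <<'E'
from tr import *
s=bot.get_obs(); print(s["time"],tray(s["tool_pos"]),s["tool_pos"])
w=viewer.capture("wrist")
for c in viewer.recognise("charm_a",w): print(c["score"],c["centre"],tray(fish(w,c["centre"],37)),tray(fish(w,c["centre"],11)))
E
```

```text
tool_pos: [632.9, -77.9, 2.8]
contact_force: [0.3, 0.5, 0.3]
tool_pos: [574.3, -70.5, 4.9]
contact_force: [0.4, -0.3, 0.1]
17.7167 [40.29230771 -0.23657753] [574.29102663 -70.47732544   4.8541192 ]
0.86 [232.6, 136.3] [-2.82481603 63.40881081] [-10.10674829  61.79760941]
0.54 [284.6, 234.1] [22.66214094 10.81569163] [19.67787474  0.3361242 ]
```

```bash
python3 -m handwheel '0 -0.08 0.01 0 0 0 -1;0 -0.16 0.01 0 0 0 -1;0 -0.24 0.01 0 0 0 -1;0 -0.32 0.01 0 0 0 -1;0 -0.4 0.01 0 0 0 -1;0 -0.48 0.01 0 0 0 -1;0 -0.53 0.01 0 0 0 -1;0 -0.53 0.01 0 0 0 -1'| egrep 'pos|contact'
python3 -m handwheel '0 0 -0.3 0 0 0 -1;0 0 -0.7 0 0 0 -1;0 0 -0.9 0 0 0 -1;0 0 -0.9 0 0 0 -1;0 0 -0.9 0 0 0 -1'| egrep 'pos|contact'
python3 -m handwheel '0 -0.35 0 0 0 0 -1;0 -0.7 0 0 0 0 -1;0 -1 0 0 0 0 -1;0 -1 0 0 0 0 -1;0 -1 0 0 0 0 -1'| egrep 'pos|contact'
python3 - <<'E'
from tr import *
s=bot.get_obs(); print(s["time"],tray(s["tool_pos"]),s["tool_pos"])
w=viewer.capture("wrist")
for c in viewer.recognise("charm_a",w): print(c["score"],c["centre"],tray(fish(w,c["centre"],37)),tray(fish(w,c["centre"],11)))
for c in viewer.recognise("lid_edge",w): print("lid",c["score"],c["centre"],tray(fish(w,c["centre"],77)))
t=viewer.capture("top")
for k in("charm_a","flower_a"):
  for c in viewer.recognise(k,t): print(k,c["score"],c["centre"],tray(on_z(t,c["centre"],37)),tray(on_z(t,c["centre"],11)))
E
```

```text
tool_pos: [520.3, -63.0, 2.8]
contact_force: [0.3, 1.7, 0.8]
tool_pos: [523.0, -63.6, 94.2]
contact_force: [0.1, 0.3, -0.5]
tool_pos: [421.3, -49.6, 92.3]
contact_force: [0.9, -0.4, -0.3]
19.3167 [-114.06695021   -0.22337235] [421.34842305 -49.61250597  92.27362168]
0.85 [430.7, 201.2] [-18.29117158   4.71198208] [-8.07556556 -2.62317005]
0.84 [440.6, 82.4] [-15.18817878 104.21447125] [ -4.63870123 107.58545018]
0.77 [432.8, 134.1] [-20.83948863  61.2478189 ] [-10.8980729   59.99573146]
0.18 [484.0, 146.6] [28.84087271 53.60852583] [44.12772717 51.53447631]
lid 0.84 [393.6, 125.0] [-64.14147566  67.96172138]
flower_a 0.63 [374.0, 166.3] [108.29002266 -47.94744882] [114.87401355 -50.56562551]
flower_a 0.5 [399.1, 186.7] [  63.02349918 -114.92729539] [  68.34905595 -119.40754846]
```

All three charms are in the trough; their parallax agrees with floor height. Next I'll push the lid from behind.

```bash
python3 -m handwheel '0 0 0.25 0 0 0 -1;0 0 0.5 0 0 0 -1;0 0 0.54 0 0 0 -1;0 0 0.54 0 0 0 -1;0 0 0.54 0 0 0 -1'| egrep 'pos|contact'
python3 -m handwheel '0 0.12 0 0 0 0 -1;0 0.24 0 0 0 0 -1;0 0.36 0 0 0 0 -1;0 0.46 0 0 0 0 -1;0 0.54 0 0 0 0 -1;0 0.62 0 0 0 0 -1;0 0.7 0 0 0 0 -1;0 0.78 0 0 0 0 -1'| egrep 'pos|contact'
python3 - <<'E'
from tr import *
s=bot.get_obs(); print(s["time"],tray(s["tool_pos"]),s["tool_pos"])
w=viewer.capture("wrist")
for k in("charm_a","lid_edge"):
  for c in viewer.recognise(k,w): print(k,c["score"],c["centre"],tray(fish(w,c["centre"],77)),tray(fish(w,c["centre"],33)))
E
```

```text
tool_pos: [423.7, -50.2, 39.7]
contact_force: [-1.1, -0.6, 0.4]
tool_pos: [501.2, -60.6, 39.7]
contact_force: [-0.4, -0.3, -0.2]
20.7 [-33.452206  -0.30162 ] [501.2136753  -60.57993917  39.7167683 ]
charm_a 0.96 [354.6, 66.1] [-15.89386987  97.25917297] [-10.76641469 104.45475641]
charm_a 0.94 [353.3, 133.8] [-16.23526523  64.29537012] [-11.20857995  61.76100508]
charm_a 0.76 [349.6, 218.6] [-16.97566676  21.40161473] [-12.16752631   6.20627025]
lid_edge 0.95 [317.0, 117.3] [-33.68362238  72.07576953] [-33.80718076  71.83795036]
lid_edge 0.26 [438.8, 130.4] [27.50694063 67.6926859 ] [45.44504306 66.16110891]
```

```bash
python3 -m handwheel '0 0.08 0 0 0 0 -1;0 0.16 0 0 0 0 -1;0 0.24 0 0 0 0 -1;0 0.3 0 0 0 0 -1;0 0.3 -0.1 0 0 0 -1;0 0.3 -0.2 0 0 0 -1;0 0.3 -0.2 0 0 0 -1'| egrep 'pos|contact'
python3 - <<'E'
from tr import *
s=bot.get_obs(); print(s["time"],tray(s["tool_pos"]),s["tool_pos"])
w=viewer.capture("wrist")
for k in("charm_a","lid_edge"):
  for c in viewer.recognise(k,w): print(k,c["score"],c["centre"],tray(fish(w,c["centre"],77)),tray(fish(w,c["centre"],33)))
E
```

```text
tool_pos: [531.4, -64.8, 61.6]
contact_force: [0.6, -0.2, 0.0]
21.4333 [-2.93372581 -0.37475357] [531.44254111 -64.77501401  61.6378187 ]
lid_edge 0.76 [284.0, 121.3] [-21.34609236  69.82200713] [-25.98920875  69.03499749]
```

The charms are now hidden under the lid. I'll press lightly on its top to be sure it's shut.

```bash
python3 -m handwheel '0 -0.15 0.1 0 0 0 -1;0 -0.15 0.3 0 0 0 -1;0 -0.15 0.45 0 0 0 -1;0 -0.15 0.52 0 0 0 -1;0 -0.15 0.54 0 0 0 -1;0 -0.15 0.54 0 0 0 -1'| egrep 'pos|contact'
python3 -m handwheel '0 0 0.01 0 0 0 -1;0 0 0.015 0 0 0 -1;0 0 0.015 0 0 0 -1'| egrep 'pos|contact'
python3 -m handwheel '0 0 0.01 0 0 0 -1;0 0 0.01 0 0 0 -1'| egrep 'pos|contact'
```

```text
tool_pos: [514.8, -62.4, 5.1]
contact_force: [0.9, 0.2, 0.0]
tool_pos: [516.1, -62.7, 4.4]
contact_force: [0.3, 1.2, 1.0]
tool_pos: [516.1, -62.7, 4.2]
contact_force: [-2.7, 0.8, 10.4]
```

Contact at a reading of 4.4 is 2.9 mm above the platform reading, so the lid top is at z ≈ 33 mm and the lid is shut. I'll retreat and check the rest.

```bash
python3 -m handwheel '0 0 -0.3 0 0 0 -1;0 0 -0.7 0 0 0 -1;0 0 -1 0 0 0 -1;0 0 -1 0 0 0 -1'| egrep 'pos|contact'
python3 -m handwheel '0 -0.35 -0.2 0 0 0 -1;0 -0.7 -0.4 0 0 0 -1;0 -1 -0.6 0 0 0 -1;0 -1 -0.6 0 0 0 -1;0 -1 -0.6 0 0 0 -1;0 -1 -0.6 0 0 0 -1'| egrep 'pos|contact'
python3 - <<'E'
from tr import *
s=bot.get_obs(); print(s["time"],tray(s["tool_pos"]),s["tool_pos"],s["contact_force"])
for n in("top","scene","wrist"):
  t=viewer.capture(n); F=fish if n=="wrist" else on_z
  for k,z in(("charm_a",37),("flower_a",36),("lid_edge",33),("bangle_a",5),("glue_bottle",50),("bead_jar",40),("pliers",5)):
    for c in viewer.recognise(k,t): print(n,k,round(c["score"],2),c["centre"],F(t,c["centre"],z)[:2].round(0),tray(F(t,c["centre"],z)).round(0))
E
```

```text
tool_pos: [519.2, -63.5, 109.1]
contact_force: [1.1, -0.1, 0.2]
tool_pos: [416.9, -49.3, 162.9]
contact_force: [-0.1, 0.9, 0.1]
23.3333 [-118.53252768   -0.55978632] [416.87833273 -49.34260048 162.86550722] [-0.05455361  0.85183155  0.11925858]
top charm_a 0.74 [453.8, 170.8] [ 618. -327.] [ 118. -248.]
top flower_a 0.54 [376.4, 166.3] [ 635. -133.] [109. -54.]
top flower_a 0.46 [317.4, 216.3] [513.  19.] [-33.  80.]
top lid_edge 0.58 [311.6, 212.3] [524.  33.] [-24.  95.]
top bangle_a 0.56 [460.3, 152.2] [ 674. -358.] [ 178. -272.]
top bangle_a 0.49 [158.5, 183.2] [614. 429.] [ 12. 500.]
top glue_bottle 0.75 [166.5, 213.0] [530. 387.] [-65. 447.]
top bead_jar 0.65 [488.5, 205.5] [ 527. -405.] [  39. -338.]
top pliers 0.66 [491.5, 248.8] [ 421. -418.] [ -64. -365.]
scene flower_a 0.56 [255.2, 207.7] [ 578. -178.] [  58. -106.]
scene flower_a 0.55 [294.0, 219.8] [636. -65.] [100.  14.]
scene flower_a 0.4 [270.1, 218.6] [ 627. -132.] [101. -54.]
scene lid_edge 0.71 [296.5, 193.1] [511. -59.] [-24.   3.]
scene bangle_a 0.47 [192.6, 227.6] [ 621. -355.] [ 125. -276.]
scene glue_bottle 0.88 [445.9, 187.9] [528. 396.] [-69. 456.]
scene glue_bottle 0.21 [296.4, 194.3] [538. -58.] [3. 7.]
scene bead_jar 0.87 [175.9, 206.2] [ 565. -407.] [  77. -335.]
scene bead_jar 0.59 [298.3, 193.7] [523. -53.] [-13.  10.]
scene pliers 0.74 [193.9, 182.5] [ 402. -399.] [ -86. -349.]
wrist flower_a 0.71 [497.5, 229.7] [ 628. -130.] [102. -52.]
wrist lid_edge 0.92 [404.3, 140.4] [513. -12.] [-29.  49.]
wrist bangle_a 0.36 [421.9, 378.2] [ 545. -403.] [  56. -334.]
wrist bead_jar 0.67 [498.3, 230.2] [ 627. -129.] [100. -51.]
wrist bead_jar 0.58 [422.6, 376.9] [ 534. -357.] [  39. -290.]
```

No charm is left on the platform, the lid is shut, and the flowers and the other things on the bench are where they started. I'm handing in.

```bash
python3 -c "
from plant import bot; print(bot.close_job())"
```

```text
the job is handed in; nothing more can be done
None
```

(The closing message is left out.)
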